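# Fit a battery pack into the mobile robot's power tray

### The job

Slide the retainer on the power tray clear of the bay, set the oblong battery pack into the bay and press it fully home against its stiff connector until its flat top is flush with the tray. Then slide the retainer back over the pack's end until it is fully closed against its stop, let go, and leave the square pack, the tape roll and the screwdriver where they are.

Things in the scene. Friction and masses are not known exactly. Their poses are not given: they have to be found in the camera images.
- pack_centre (a point): The oblong battery pack, loose on the table, about 0.2 kg: grey body 54 (its x) x 84 (its y) x 28 mm high; on its top, in the middle, a solid black upright handle rib 14 (x) x 44 (y) x 28 mm high, to be gripped from above across its x. The point is the pack's centre, half-way up its 56 mm: at the rib's foot, level with the flat grey top. z up. The same after a half turn.
- spare_centre (a point): A square battery pack of the same make that does not fit the bay (bystander): grey body 66 x 66 x 28 mm with the same black rib. The point is at its centre, half-way up its 56 mm height.
- bay_mouth (a point): Centre of the mouth of the bay, level with the tray's top face. The bay is a rectangular recess in the tray's top, 58 (x) x 88 (y) mm with a 3 mm chamfer, 28 mm deep to its floor (a hard stop, where the pack is flush). Axes as the tray's; it lies 35 mm from the tray's middle towards -y.
- retainer_grip (a point): Centre of the retainer's black upright grip fin, 14 (x) x 34 (y) mm, 8 to 38 mm above the tray's top (point at 23 mm), in the middle of a steel plate 50 (x) x 60 (y) x 6 mm whose underside is 2 mm above the tray. Axes as the tray's. Beside the plate, 26 to 35 mm off the fin's middle in x, are guide rails 10 mm high. Closed, the point is 60 mm from bay_mouth along +y.
- retainer (a joint): How far the retainer is slid open along the tray's +y, in m: 0 = closed against its stop, covering 12 mm of the pack's +y end; above 0.014 it is clear of the bay; 0.040 = fully open stop. It stays where left; about 3 N moves it. It passes over the pack only if the pack is flush.
- tape: Roll of black tape lying flat, 96 mm across, 24 mm high (bystander). Origin at the centre of its underside.
- driver: Screwdriver lying on the table (bystander), about 0.2 m long along its x, handle to -x.
- tray: The power tray, a fixed aluminium block 140 (x) x 200 (y) x 50 mm high that holds the bay and the retainer. Origin at the centre of its underside, z up.
- connector_top (a point): Top centre of the stiff black connector block in the bay's floor, 36 x 60 mm, standing 8 mm above the floor at the start. A pack set into the bay stops on it 8 mm proud, until pushed down slowly with about 12 to 15 N; the connector then sinks with it level with the floor and stays down (no spring back).

How it is judged:
By the outcome, as a careful person would: the job done as asked, in the order asked, and still so for the second after the job is handed in, with the robot touching nothing.
It also fails if it takes over 56 s, if anything falls off the work surface, if the arm or the gripper's body presses on something with over 40 N, if the wrist force passes 120 N, or if a joint passes its speed limit or range.

### The arm

A 6-joint arm with a two-finger parallel gripper is mounted at the origin on the work surface. World frame = base frame: x ahead of the robot, y to its left, z up, the work surface at z = 0. Lengths are in mm, angles in rad, forces in N, time in s.
With the tool pointing down it reaches from about 350 to 775 mm from the base axis. Payload 7.3 kg.
Tool frame: the origin (TCP) lies midway between the tips of the shut fingers; the grasp point (between the pads) lies 19 mm behind it; z points along the fingers, y is the line along which they close (so a half turn about z gives the same grasp; the last joint's range is limited). The gripper opens to 92 mm and grips with 3 to 60 N. Pads are 19 mm wide; open, the fingers measure 130 mm over their backs; the gripper's body (75 mm by 190 mm) begins 47 mm behind the grasp point.
Start: joints at [-0.146, 0.342, 1.524, -0, 1.275, -0.146], TCP at [525.019, 0.019, 226.741] pointing down, gripper open.
Joint ranges: [-2.53, 2.53], [-0.77, 2.02], [0.04, 2.7], [-1, 4.14], [0.28, 2.66], [-3.11, 3.11]. Speed limits (rad/s): [2.57, 2.57, 3.14, 3.14, 3.14, 3.14].

### API

Orientations are given as [roll, pitch, yaw] about the fixed x, y, z axes, in that order (R = Rz(yaw) Ry(pitch) Rx(roll)).
In Python, from plant import bot gives the robot as it stands. The module is installed in compiled form; this text tells all that it offers.
- The arm moves only by the shell command python3 -m crank 'ROWS' [OPENING]. ROWS is JSON, a list of rows, each a list of 6 numbers: the shift along the tool's x, y, z in m, then the turn, a rotation vector about the tool's x, y, z in rad. In form: [[dx, dy, dz, wx, wy, wz], ...]. A call has 1 to 5 rows; each row shifts and turns the commanded pose from where the row before left it, along the tool's axes as they then stand; what a row does not reach is not made up. A row lasts 1/8 s, in which the tool goes at most 62.5 mm and 10.7 degrees, less where a joint would pass 70% of its speed; a pose out of reach is approached as far as the arm can. A call is refused whole if a number of a shift passes 0.0625 or a number of a turn 0.188, either way. A call with a gripper value outside its range is refused whole. OPENING is the opening in per cent of the stroke, from 0 (shut) to 100 (fully open), set as the call begins (- or left out, the last holds). The fingers move at their own pace and stop on an object; the grip force is fixed at half the most. Time passes only in rows, so rows that do not move let the fingers close. It gives the time, the measured TCP pose, the force, the opening and the grip force at its end, in the units of the state.
- bot.get_obs(): the state, without advancing time (a new reading comes with each control period).
- bot.capture(name): name is "scene" or "side" or "wrist"; returns a dict with "color" (480x640x3 uint8, blue, green, red), "fov_y" (degrees; the focal length in pixels is half the picture's height over the tangent of half this angle, whatever the lens; pixels are square), "cx", "cy" (the principal point, pixels), "k1" (the pictures are not rectified: a ray, as slopes to the right and down, at radius r is drawn at 1 + k1 r^2 times it, then the intrinsics apply), "extrinsics" (4x4, takes a point from world to camera coordinates); the wrist camera has in their place "tool_from_camera" (4x4, takes a point from camera to tool coordinates, whose origin is the TCP and whose axes are the flange's). Camera axes: x right, y up, looking along -z (the intrinsics and any distortion apply to the point x, -y, -z); pixel columns grow to the right and rows downward; lengths in mm; the calibration is good to about 2 mm. A picture is of the moment at which its call begins: read the wrist's pose just before it. There is no depth.
- bot.close_job(): hands the job in; it is judged then, once.
The state is a dict: "time": time; "joint_positions": joint angles; "dq": joint speeds; "tau": joint torques, N m; "tool_pos": TCP position; "tcp_rot": TCP orientation; "contact_force": force on the tool from outside, world axes, zero at the start; "moment": the same for the moment, N m; "grip_width": finger opening in mm; "finger_force": force on a finger pad.
Only numpy, scipy, OpenCV 4.12 (cv2) and the standard library are available. Lean on these libraries where they do the work, as an engineer would, in place of code of your own. Each camera call takes 0.05 s, during which the arm holds its last target. There are 200 camera calls.

## Working session

There is one attempt and no reset: what is moved stays moved. The work goes in short steps, Python scripts to look and compute and a shell command to move; the robot and the scene stay as the last step left them, time stands still between calls to the robot, and variables do not carry over. Pictures are saved under pics/ and viewed, at most 10 in all, crops included, and the job is handed in when it is done.

```bash
mkdir -p pics
python3 - <<'E'
from plant import bot
import cv2,pickle
o=bot.get_obs();print(o)
for n in("scene","side","wrist"):
    c=bot.capture(n);cv2.imwrite(f"pics/{n}0.png",c["color"]);pickle.dump((o,c),open(f"pics/{n}0.pkl","wb"))
    print(n,{k:v for k,v in c.items() if k!="color"})
E
```

```text
{'time': 0.0, 'joint_positions': array([-1.46006382e-01,  3.42720444e-01,  1.52501594e+00, -2.05791939e-05,
        1.27537256e+00, -1.46000302e-01]), 'dq': array([-0.00139534,  0.00020163,  0.00064322, -0.00015797, -0.00054948,
       -0.00094503]), 'tau': array([ 7.61924657e-04, -4.31245601e+01, -2.44219762e+01,  7.17750052e-02,
        5.59406646e-02, -1.04314388e-04]), 'tool_pos': array([5.24600233e+02, 7.13651507e-02, 2.26046513e+02]), 'tcp_rot': array([-3.14008964e+00, -2.01123154e-04,  1.57079610e+00]), 'contact_force': array([ 0.02711544, -0.03500072, -0.40441693]), 'moment': array([ 0.01340411,  0.05569802, -0.03803549]), 'finger_force': 0.0, 'grip_width': 91.52538808718627}
scene {'fov_y': 47.77886727191163, 'cx': 320.3362456975639, 'cy': 244.21065884602334, 'k1': -0.12636888252024106, 'extrinsics': array([[ 1.80927796e-01,  9.83496347e-01, -2.60501382e-04,
        -1.66384810e+02],
       [-5.92530017e-01,  1.09215514e-01,  7.98110362e-01,
         2.66045585e+02],
       [ 7.84967077e-01, -1.44245994e-01,  6.02511230e-01,
        -1.33599720e+03],
       [ 0.00000000e+00,
[... 308 characters left out ...]
5338e-01,  6.70777576e-01,
        -2.07015803e+02],
       [-2.90090090e-01,  6.04968337e-01,  7.41526163e-01,
        -8.32718045e+02],
       [ 0.00000000e+00,  0.00000000e+00,  0.00000000e+00,
         1.00000000e+00]])}
wrist {'fov_y': 58.06834059980756, 'cx': 319.90457451172085, 'cy': 241.54134091495862, 'k1': -0.0955719213376838, 'tool_from_camera': array([[-3.46922993e-04,  9.63637352e-01,  2.67213273e-01,
         7.24054457e+01],
       [ 9.99999688e-01,  5.24117388e-04, -5.91797728e-04,
        -8.88720979e-01],
       [-7.10329518e-04,  2.67212984e-01, -9.63637233e-01,
        -1.58023137e+02],
       [ 0.00000000e+00,  0.00000000e+00,  0.00000000e+00,
         1.00000000e+00]])}
```

View pics/scene0.png

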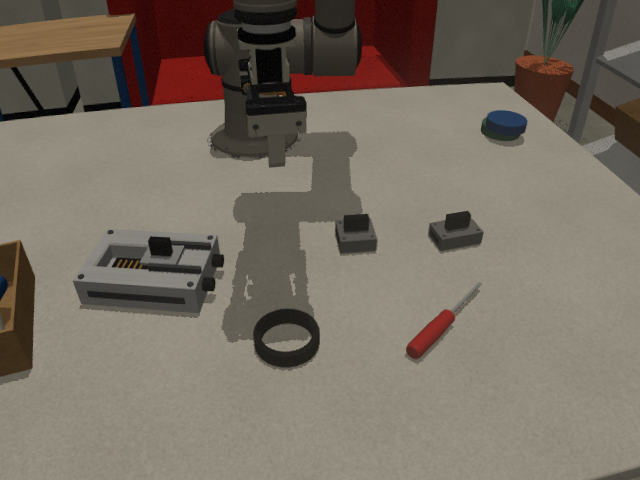

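View pics/side0.png

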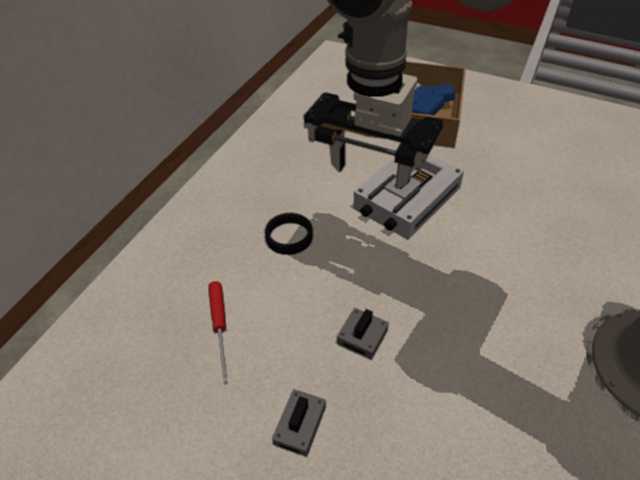

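View pics/wrist0.png

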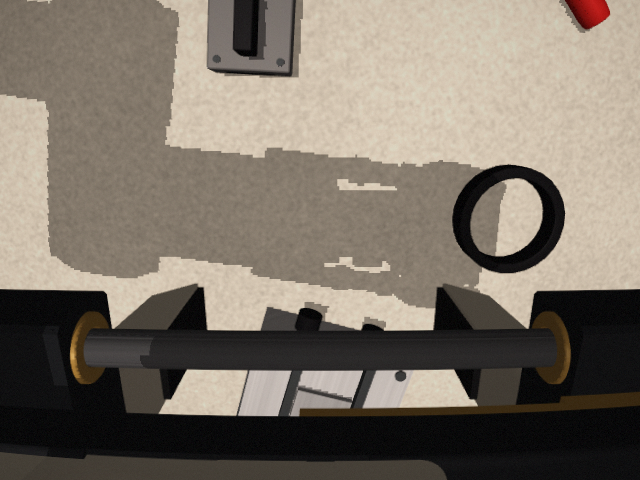

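The scene picture shows the tray at (150,270), with the bay to the left and the retainer fin at (160,246). It also shows the square pack at (356,233), the oblong pack at (456,231), the tape and the driver. The side picture shows the oblong pack at (299,421). I'll zoom in to get corner pixels.

```bash
cat > h.py <<'E'
import numpy as np,cv2,pickle
from scipy.spatial.transform import Rotation as R
def K(c):
    f=240/np.tan(np.radians(c["fov_y"]/2)); return np.array([[f,0,c["cx"]],[0,f,c["cy"]],[0,0,1.]])
def ext(c,o=None):
    if "extrinsics" in c: return c["extrinsics"]
    T=np.eye(4);T[:3,:3]=R.from_euler("xyz",o["tcp_rot"]).as_matrix();T[:3,3]=o["tool_pos"]
    return np.linalg.inv(T@c["tool_from_camera"])
F=np.diag([1.,-1,-1])
def proj(c,P,o=None):
    E=ext(c,o);p=(np.atleast_2d(P)@E[:3,:3].T+E[:3,3])@F
    return cv2.projectPoints(p.reshape(-1,1,3),np.zeros(3),np.zeros(3),K(c),np.array([c["k1"],0,0,0.]))[0].reshape(-1,2)
def onz(c,uv,z,o=None):
    E=ext(c,o);d=cv2.undistortPoints(np.array(uv,float).reshape(-1,1,2),K(c),np.array([c["k1"],0,0,0.])).reshape(-1,2)
    d=np.c_[d,np.ones(len(d))]@F@E[:3,:3]; C=-E[:3,:3].T@E[:3,3]
    return C+d*((z-C[2])/d[:,2])[:,None]
def load(n): return pickle.load(open(f"pics/{n}.pkl","rb"))
E
python3 - <<'E'
from h import *
def crop(n,x,y,w,h,s): return cv2.resize(load(n)[1]["color"][y:y+h,x:x+w],None,fx=s,fy=s,interpolation=cv2.INTER_CUBIC)
a=crop("scene0",70,222,160,90,3)   #480x270
b=crop("scene0",420,200,70,60,4)   #280x240
c=crop("side0",345,145,125,95,4)   #500x380
d=crop("side0",265,380,70,80,4)    #280x320
m=np.zeros((600,800,3),np.uint8)
m[:270,:480]=a; m[:240,500:780]=b
c=cv2.resize(c,None,fx=.75,fy=.75); m[280:565,:375]=c; m[270:590,500:780]=d
cv2.imwrite("pics/col1.png",m)
E
```

```text
(no output)
```

View pics/col1.png

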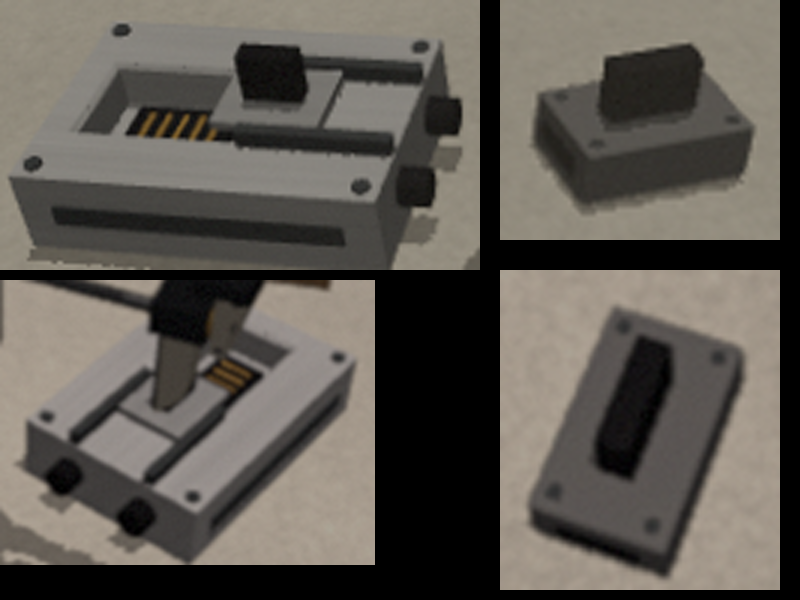

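The crops show the tray top corners, the pack top corners and the fin. Next I'll turn these into positions.

Run:
```python
from h import *
s=load("scene0")[1];d=load("side0")[1]
a=onz(s,[(73.3,281.3),(106.7,230.3),(217.3,235.3),(196,290.3)],50)[:,:2]
b=onz(d,[(354.3,193.3),(463.3,171.7),(408.3,225)],50)[:,:2]
print(a.round(),a.mean(0));print(b.round(), b[:2].mean(0))
for q in (a,):
  print([np.linalg.norm(q[i]-q[(i+1)%4]).round(1) for i in range(4)])
  e=(q[2]-q[1])+(q[3]-q[0]); print("tray y dir deg",np.degrees(np.arctan2(e[1],e[0])))
print([np.linalg.norm(b[2]-b[0]),np.linalg.norm(b[2]-b[1])]);e=b[2]-b[1];print(np.degrees(np.arctan2(e[1],e[0])))
p=onz(s,[(429,223.75),(440.75,239.25),(483,231.25)],28)[:,:2]
q=onz(d,[(293.25,389.25),(325.75,399.25),(306.75,450.5),(273.25,440.5)],28)[:,:2]
print(p.round(),(p[0]+p[2])/2);print(q.round(),q.mean(0),[np.linalg.norm(q[i]-q[(i+1)%4]).round(1) for i in range(4)])
e=q[3]-q[0]+q[2]-q[1];print(np.degrees(np.arctan2(e[1],e[0])));e=p[2]-p[1];print(np.degrees(np.arctan2(e[1],e[0])))
print("fin",onz(s,[(70+271/3,222+51/3)],88))
```

```text
[[ 554. -326.]
 [ 422. -290.]
 [ 473.  -97.]
 [ 609. -133.]] [ 514.37620831 -211.43251823]
[[ 604. -135.]
 [ 420. -291.]
 [ 475.  -94.]] [ 511.86667573 -212.95869597]
[np.float64(137.4), np.float64(200.3), np.float64(140.7), np.float64(200.4)]
tray y dir deg 74.67849056015972
[np.float64(135.5776811740499), np.float64(204.39450539948552)]
74.32418693818416
[[476. 284.]
 [525. 288.]
 [516. 373.]] [495.90138533 328.55369314]
[[525. 288.]
 [473. 282.]
 [464. 364.]
 [514. 371.]] [494.14753535 326.03617519] [np.float64(52.6), np.float64(82.2), np.float64(50.7), np.float64(83.8)]
96.71066070786713
96.13484572183313
fin [[ 519.67750982 -184.06099704   88.        ]]
```

```bash
python3 -m crank '[[-0.06,-0.006,0.006,0,0,0],[-0.062,-0.006,0.006,0,0,0],[-0.062,-0.006,0.006,0,0,0],[-0.062,-0.006,0.006,0,0,0.135],[0,0,0,0,0,0.135]]' 60
python3 -m crank '[[0,0,0,0,0,0]]'
python3 - <<'E'
from plant import bot
import cv2,pickle
o=bot.get_obs();c=bot.capture("wrist");cv2.imwrite("pics/w1.png",c["color"]);pickle.dump((o,c),open("pics/w1.pkl","wb"));print(o["tool_pos"],o["tcp_rot"])
E
```

```text
time: 0.78
tool_pos: [499.8, -250.0, 201.6]
tcp_rot: [-3.14, 0.0, 1.291]
contact_force: [0.6, 1.1, 0.2]
grip_width: 55.6
finger_force: 0.0
time: 0.9
tool_pos: [500.6, -246.2, 202.2]
tcp_rot: [-3.141, -0.001, 1.301]
contact_force: [-0.6, 0.1, -0.1]
grip_width: 55.0
finger_force: 0.0
[ 500.59089067 -246.23980959  202.20753036] [-3.14058366e+00 -5.48093212e-04  1.30059328e+00]
```

View pics/w1.png

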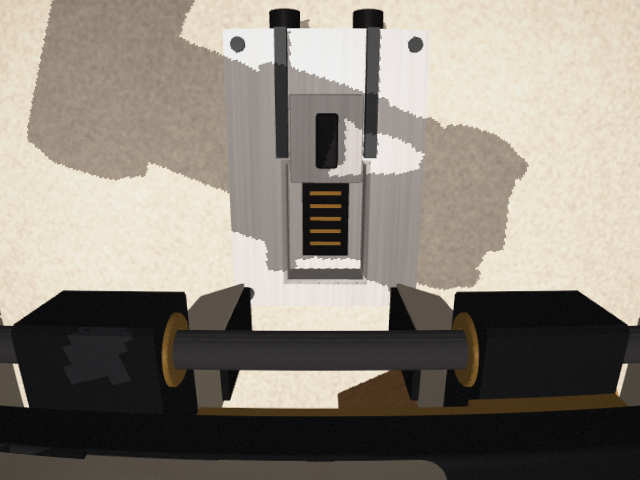

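The wrist view shows the tray's +y edge running (222,29)–(428,29), the plate spanning (291..363, 94..183), and the bay's -y edge near row 283 between columns 285 and 365.

Run:
```python
from h import *
o,c=load("w1")
P=onz(c,[(222,29),(428,29),(237,44),(415,44),(286,283),(365,283)],50,o)[:,:2]
Q=onz(c,[(290,94),(363,94),(361,183),(291,183)],58,o)[:,:2]
Fn=onz(c,[(316,113),(338,113)],88,o)[:,:2]
print(P.round(1).tolist(),"\n",Q.round(1).tolist(),Fn.round(1).tolist())
e=P[1]-P[0];print(np.linalg.norm(e),"x dir",np.degrees(np.arctan2(e[1],e[0])))
e=P[3]-P[2];print("x dir",np.degrees(np.arctan2(e[1],e[0])))
for th in(-15.5,-15):
  t=np.radians(th);x=np.array([np.cos(t),np.sin(t)]);y=np.array([-x[1],x[0]])
  C=np.array([513,-212.])
  f=lambda A:np.c_[(A-C)@x,(A-C)@y].round(1).tolist()
  print(th,f(P),f(Q),f(Fn))
  bm=C-35*y; print(bm)
```

```text
[[472.2, -98.6], [605.9, -135.5], [479.0, -110.8], [595.1, -142.8], [462.2, -284.0], [520.5, -300.2]] 
 [[504.7, -152.9], [551.9, -165.9], [535.7, -223.8], [488.4, -210.7]] [[518.2, -170.2], [531.1, -173.8]]
138.73419864282496 x dir -15.434572038739853
x dir -15.428206898685222
-15.5 [[-69.7, 98.4], [69.1, 98.5], [-59.8, 88.5], [60.6, 88.6], [-29.7, -83.0], [30.8, -83.0]] [[-23.8, 54.7], [25.1, 54.8], [25.0, -5.3], [-24.0, -5.3]] [[-6.1, 41.6], [7.3, 41.6]]
[ 503.64665684 -245.72706586]
-15 [[-68.8, 99.0], [69.9, 97.9], [-59.0, 89.0], [61.3, 88.1], [-30.5, -82.7], [30.1, -83.3]] [[-23.3, 55.0], [25.6, 54.6], [25.0, -5.5], [-24.1, -5.1]] [[-5.8, 41.7], [7.6, 41.6]]
[ 503.94133342 -245.80740392]
```

```bash
python3 -m crank '[[0.030,0.0015,0.02,0,0,0],[0.030,0.0015,0.02,0,0,0],[0,0,0.04,0,0,0],[0,0,0.04,0,0,0],[0,0,0.016,0,0,0]]' 50
python3 -m crank '[[0,0,0,0,0,0],[0,0,0,0,0,0],[0,0,0,0,0,0],[0,0,0,0,0,0]]' 0
```

```text
time: 1.58
tool_pos: [519.1, -187.1, 65.0]
tcp_rot: [-3.138, -0.001, 1.305]
contact_force: [-0.5, 0.6, 0.4]
grip_width: 45.9
finger_force: 0.0
time: 2.08
tool_pos: [520.6, -189.1, 67.9]
tcp_rot: [3.139, 0.0, 1.301]
contact_force: [0.4, 0.3, 4.5]
grip_width: 13.6
finger_force: 30.0
```

```bash
python3 -m crank '[[0.006,0,0,0,0,0],[0.008,0,0,0,0,0],[0.008,0,0,0,0,0],[0.006,0,0,0,0,0],[0,0,0,0,0,0]]'
```

```text
time: 2.7
tool_pos: [528.3, -161.6, 67.8]
tcp_rot: [3.139, 0.0, 1.301]
contact_force: [0.2, 0.2, 5.6]
grip_width: 13.6
finger_force: 30.0
```

```bash
python3 -m crank '[[0,0,0,0,0,0],[0,0,0,0,0,0],[0,0,-0.03,0,0,0],[0,0,-0.05,0,0,-0.18],[0,0,-0.045,0,0,-0.18]]' 50
python3 -m crank '[[0,0,0,0,0,-0.02],[0.06,0.0028,0,0,0,0],[0.061,0.0028,0,0,0,0],[0.061,0.0028,0,0,0,0],[0.061,0.0028,0,0,0,0]]'
python3 -m crank '[[0.061,0.0028,0,0,0,0],[0.061,0.0028,0,0,0,0],[0.06,0.0028,0,0,0,0],[0,0,0,0,0,0]]'
python3 - <<'E'
from plant import bot
import cv2,pickle
o=bot.get_obs();c=bot.capture("wrist");cv2.imwrite("pics/w2.png",c["color"]);pickle.dump((o,c),open("pics/w2.pkl","wb"));print(o["tool_pos"],o["tcp_rot"])
E
```

```text
time: 3.32
tool_pos: [527.2, -161.6, 193.0]
tcp_rot: [-3.141, -0.0, 1.667]
contact_force: [1.0, 0.0, 0.0]
grip_width: 46.1
finger_force: 0.0
time: 3.95
tool_pos: [510.8, 82.8, 190.5]
tcp_rot: [-3.14, -0.0, 1.679]
contact_force: [1.7, 0.5, -0.1]
grip_width: 45.8
finger_force: 0.0
time: 4.45
tool_pos: [498.5, 266.4, 190.0]
tcp_rot: [-3.139, -0.0, 1.685]
contact_force: [-0.2, 0.4, -0.5]
grip_width: 46.2
finger_force: 0.0
[498.54166857 266.41982551 190.01588198] [-3.13919512e+00 -2.37894179e-04  1.68535182e+00]
```

View pics/w2.png

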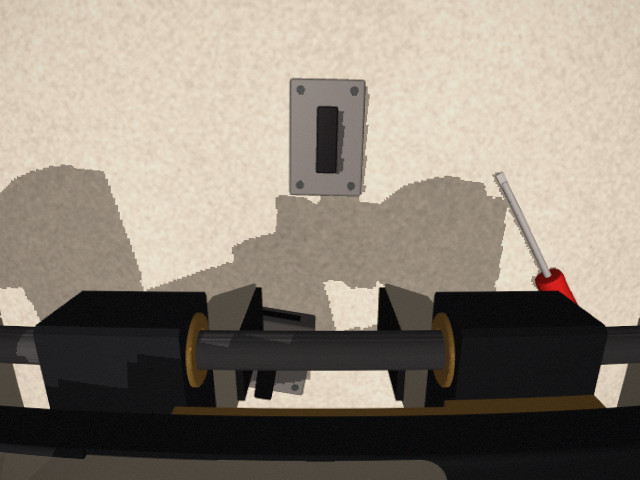

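The oblong pack shows clearly, with top corners at (290,79), (365,81), (361,195) and (289,194) and the rib at (327,140).

Run:
```python
from h import *
o,c=load("w2")
P=onz(c,[(290,79),(365,81),(361.5,195),(289,194)],28,o)[:,:2]
print(P.round(1).tolist(),P.mean(0),[np.linalg.norm(P[i]-P[(i+1)%4]).round(1) for i in range(4)])
for e in(P[0]+P[1]-P[2]-P[3],): print(np.degrees(np.arctan2(e[1],e[0])))
e=P[1]+P[2]-P[0]-P[3];print(np.degrees(np.arctan2(e[1],e[0]))+90)
Rt=R.from_euler("xyz",o["tcp_rot"]).as_matrix()
print((np.r_[P.mean(0),0]-o["tool_pos"])@Rt)
print(onz(c,[(316.5,107),(338,107),(336,173),(317,173)],56,o)[:,:2].round(1).tolist())
```

```text
[[464.9, 365.9], [517.6, 370.6], [526.1, 289.6], [472.3, 284.1]] [495.2254601  327.56017047] [np.float64(52.9), np.float64(81.5), np.float64(54.2), np.float64(82.1)]
95.5835421779328
95.45822092938849
[ 61.07346647   4.14977284 190.02101332]
[[486.0, 347.9], [499.9, 349.5], [503.9, 306.7], [491.2, 305.2]]
```

```bash
python3 -m crank '[[0.030,0.002,0.0,0,0,0.018],[0.031,0.002,0.02,0,0,0],[0,0,0.05,0,0,0],[0,0,0.05,0,0,0],[0,0,0.037,0,0,0]]'
python3 -m crank '[[0,0,0,0,0,0],[0,0,0,0,0,0],[0,0,0,0,0,0],[0,0,0,0,0,0]]' 0
```

```text
time: 5.12
tool_pos: [497.3, 321.5, 31.9]
tcp_rot: [-3.138, 0.002, 1.66]
contact_force: [0.0, 1.0, 0.2]
grip_width: 46.1
finger_force: 0.0
time: 5.62
tool_pos: [498.3, 323.9, 36.0]
tcp_rot: [3.14, -0.0, 1.663]
contact_force: [-1.1, -0.9, 3.8]
grip_width: 13.5
finger_force: 30.0
```

```bash
python3 -m crank '[[0,0,-0.02,0,0,0],[0,0,-0.045,0,0,0],[0,0,-0.045,0,0,0],[0,0,-0.04,0,0,0],[0,0,0,0,0,0]]'
python3 - <<'E'
from plant import bot
import cv2,pickle
o=bot.get_obs();c=bot.capture("wrist");pickle.dump((o,c),open("pics/w3.pkl","wb"));print(o["tool_pos"],o["tcp_rot"])
cv2.imwrite("pics/w3.png",c["color"])
E
```

```text
time: 6.25
tool_pos: [499.6, 324.8, 188.7]
tcp_rot: [3.134, -0.003, 1.663]
contact_force: [-0.7, -0.2, -0.7]
grip_width: 13.6
finger_force: 30.0
[499.60789347 324.80639116 188.70356107] [ 3.13424570e+00 -2.63956474e-03  1.66300925e+00]
```

View pics/w3.png

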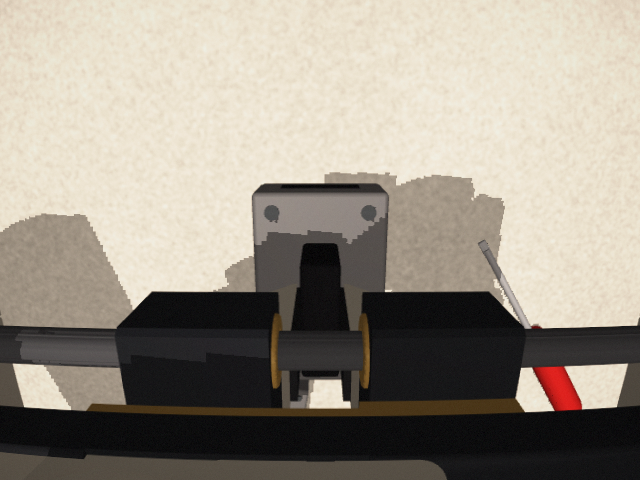

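The pack is held: its top +y edge is at row 194, from column 253 to 388.

Run:
```python
from h import *
o,c=load("w3"); o=dict(o,tool_pos=np.zeros(3),tcp_rot=np.zeros(3))  # world := tool frame
for z in(2,4,6,8):
    P=onz(c,[(253,194),(388.5,194)],z,o); print(z,P.round(1).tolist())
    print(onz(c,[(303,244),(338,244)],z-28,o).round(1).tolist())
```

```text
2 [[46.6, -25.7, 2.0], [46.5, 24.9, 2.0]]
[[35.1, -6.1, -26.0], [35.1, 5.0, -26.0]]
4 [[46.2, -26.1, 4.0], [46.2, 25.3, 4.0]]
[[34.5, -6.2, -24.0], [34.5, 5.1, -24.0]]
6 [[45.9, -26.4, 6.0], [45.9, 25.6, 6.0]]
[[33.9, -6.3, -22.0], [33.9, 5.2, -22.0]]
8 [[45.6, -26.7, 8.0], [45.6, 25.9, 8.0]]
[[33.4, -6.3, -20.0], [33.3, 5.3, -20.0]]
```

```bash
python3 -m crank '[[-0.03,-0.003,0,0,0,0],[-0.057,-0.005,0,0,0,0],[-0.057,-0.005,0,0,0,0],[-0.057,-0.005,0,0,0,0],[-0.057,-0.005,0,0,0,0]]'
python3 -m crank '[[-0.057,-0.005,0,0,0,0],[-0.057,-0.005,0,0,0,0],[-0.057,-0.005,0,0,0,0],[-0.057,-0.005,0,0,0,0],[-0.057,-0.005,0,0,0,0]]'
python3 -m crank '[[-0.030,0,0,0,0,0.12],[0,0,0,0,0,0.12],[0,0,0,0,0,0.123],[0,0,0,0,0,0],[0,0,0,0,0,0]]'
python3 - <<'E'
from plant import bot
import numpy as np
print([ (bot.get_obs()["tool_pos"].round(2).tolist()) for i in range(3)],bot.get_obs()["tcp_rot"])
E
```

```text
time: 6.92
tool_pos: [497.6, 63.2, 183.1]
tcp_rot: [-3.139, -0.0, 1.663]
contact_force: [0.6, 0.2, -2.5]
grip_width: 13.8
finger_force: 30.0
time: 7.55
tool_pos: [499.0, -222.5, 182.9]
tcp_rot: [-3.139, -0.002, 1.663]
contact_force: [1.8, -0.3, -2.1]
grip_width: 13.9
finger_force: 30.0
time: 8.18
tool_pos: [502.5, -250.7, 183.8]
tcp_rot: [-3.14, -0.001, 1.302]
contact_force: [0.3, -0.1, -2.0]
grip_width: 13.7
finger_force: 30.0
[[502.51, -250.67, 183.82], [502.51, -250.67, 183.82], [502.51, -250.67, 183.82]] [-3.13994386e+00 -5.54835642e-04  1.30236763e+00]
```

```bash
python3 -m crank '[[0,0.0006,0.04,0,0,0],[0,0,0.04,0,0,0],[0,0,0.009,0,0,0],[0,0,0,0,0,0],[0,0,0,0,0,0]]'
python3 - <<'E'
from plant import bot
import cv2,pickle,numpy as np
o=bot.get_obs();c=bot.capture("wrist");pickle.dump((o,c),open("pics/w4.pkl","wb"));print(o["tool_pos"],o["tcp_rot"])
s=bot.capture("side");pickle.dump((o,s),open("pics/s4.pkl","wb"))
m=np.zeros((600,800,3),np.uint8);m[:330,:640]=c["color"][:330];m[330:600,:400]=cv2.resize(s["color"][110:245,320:520],None,fx=2,fy=2,interpolation=3)
cv2.imwrite("pics/c4.png",m)
E
```

```text
time: 8.8
tool_pos: [504.5, -251.8, 97.4]
tcp_rot: [3.139, 0.001, 1.3]
contact_force: [0.3, 0.9, -1.1]
grip_width: 13.6
finger_force: 30.0
[ 504.48748199 -251.81462643   97.43404644] [3.13858088e+00 9.90385283e-04 1.30026955e+00]
```

View pics/c4.png

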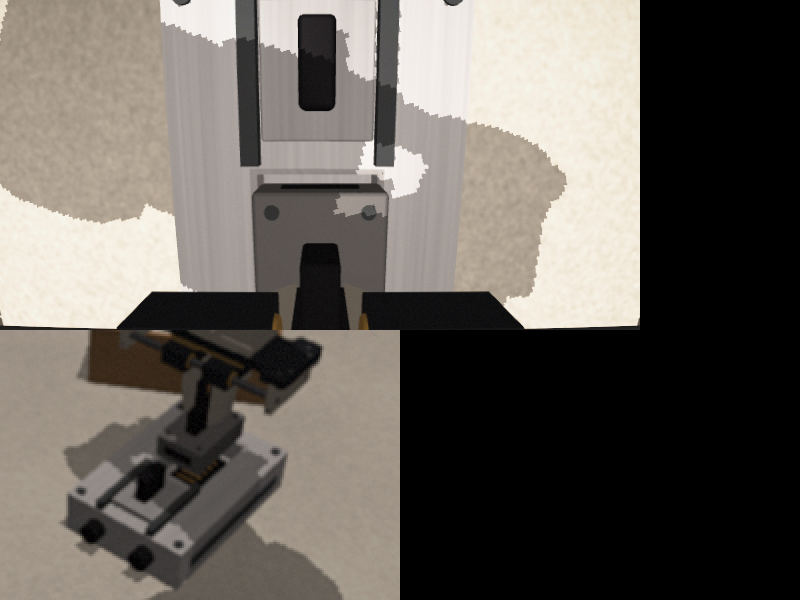

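The wrist view shows the pack square above the bay. The bay's +y rim is near row 170 (cols 253–386) and the plate's lower edge is at row 140 (cols 261–374).

Run:
```python
from h import *
o,c=load("w4"); T=o;o=dict(o,tool_pos=np.zeros(3),tcp_rot=np.zeros(3))
z=T["tool_pos"][2]-50
f=lambda uv,z:onz(c,uv,z,o)[:,:2].round(1).tolist()
print("tray edges",f([(164,60),(468,60),(175,200),(462,200)],z))
print("rail outer ends",f([(240,165),(394,165)],z-10),"plate",f([(261,140),(374,140),(259,40),(378,40)],z-8))
print("bay rim",f([(252,170),(386,170)],z),"pack",f([(253,194),(388.5,194)],6))
```

```text
tray edges [[100.8, -71.7], [100.7, 66.4], [36.2, -71.3], [36.1, 68.2]]
rail outer ends [[53.7, -36.8], [53.7, 32.4]] plate [[64.6, -27.3], [64.6, 23.3], [107.1, -27.0], [107.1, 24.0]]
bay rim [[50.4, -33.1], [50.4, 30.4]] pack [[45.6, -26.6], [45.6, 25.4]]
```

```bash
python3 -m crank '[[0.0005,-0.0013,0.004,0,0,0],[0,0,0.006,0,0,0],[0,0,0.004,0,0,0],[0,0,0.004,0,0,0],[0,0,0,0,0,0]]'
python3 -m crank '[[0,0,0.003,0,0,0],[0,0,0.003,0,0,0],[0,0,0,0,0,0]]'
```

```text
time: 9.52
tool_pos: [502.2, -250.3, 77.3]
tcp_rot: [-3.141, -0.0, 1.3]
contact_force: [0.7, 0.0, -1.3]
grip_width: 13.9
finger_force: 30.0
time: 9.9
tool_pos: [502.2, -250.3, 71.5]
tcp_rot: [-3.141, -0.0, 1.3]
contact_force: [0.4, -0.8, -1.6]
grip_width: 13.8
finger_force: 30.0
```

Entered without resistance. I'll continue down to the connector and press.

```bash
python3 -m crank '[[0,0,0.002,0,0,0],[0,0,0.002,0,0,0],[0,0,0.002,0,0,0],[0,0,0,0,0,0]]'
python3 -m crank '[[0,0,0.001,0,0,0],[0,0,0.001,0,0,0],[0,0,0.001,0,0,0],[0,0,0,0,0,0]]'
```

```text
time: 10.4
tool_pos: [502.4, -250.4, 65.8]
tcp_rot: [3.141, 0.0, 1.3]
contact_force: [-0.3, -0.4, -0.2]
grip_width: 14.0
finger_force: 30.0
time: 10.9
tool_pos: [502.5, -250.5, 64.0]
tcp_rot: [3.141, 0.0, 1.3]
contact_force: [-3.6, 1.6, 9.0]
grip_width: 14.2
finger_force: 30.0
```

```bash
for i in 1; do :; done; python3 -m crank '[[0,0,0.001,0,0,0],[0,0,0.001,0,0,0],[0,0,0.001,0,0,0],[0,0,0.001,0,0,0],[0,0,0,0,0,0]]'
python3 -m crank '[[0,0,0.001,0,0,0],[0,0,0.001,0,0,0],[0,0,0,0,0,0]]'
```

```text
time: 11.52
tool_pos: [502.5, -250.5, 60.0]
tcp_rot: [3.141, 0.0, 1.3]
contact_force: [-2.2, 1.1, 8.6]
grip_width: 13.4
finger_force: 30.0
time: 11.9
tool_pos: [502.5, -250.5, 58.0]
tcp_rot: [3.141, 0.0, 1.3]
contact_force: [-2.7, 1.3, 8.9]
grip_width: 13.8
finger_force: 30.0
```

```bash
python3 -m crank '[[0,0,0.001,0,0,0],[0,0,0.0005,0,0,0]]'
python3 -m crank '[[0,0,0.0005,0,0,0],[0,0,0.0005,0,0,0]]'
python3 -m crank '[[0,0,0.0005,0,0,0]]'
```

```text
time: 12.15
tool_pos: [502.5, -250.5, 57.9]
tcp_rot: [3.14, 0.001, 1.3]
contact_force: [-7.5, 3.2, 23.1]
grip_width: 13.8
finger_force: 30.0
time: 12.4
tool_pos: [502.5, -250.5, 57.9]
tcp_rot: [3.14, 0.001, 1.3]
contact_force: [-10.5, 6.7, 31.7]
grip_width: 13.4
finger_force: 30.0
time: 12.52
tool_pos: [502.5, -250.5, 57.9]
tcp_rot: [3.14, 0.001, 1.3]
contact_force: [-12.0, 5.4, 36.2]
grip_width: 13.8
finger_force: 30.0
```

```bash
python3 -m crank '[[0,0,-0.001,0,0,0],[0,0,-0.001,0,0,0],[0,0,0,0,0,0]]'
python3 -m crank '[[0,0,0,0,0,0],[0,0,0,0,0,0],[0,0,0,0,0,0]]' 50
python3 -m crank '[[0,0,-0.02,0,0,0],[0,0,-0.04,0,0,0],[0,0,-0.04,0,0,0],[0,0,-0.04,0,0,0],[0,0,0,0,0,0]]'
python3 - <<'E'
from plant import bot
import cv2,pickle,numpy as np
o=bot.get_obs();c=bot.capture("wrist");pickle.dump((o,c),open("pics/w5.pkl","wb"));print(o["tool_pos"],o["tcp_rot"])
s=bot.capture("scene");pickle.dump((o,s),open("pics/s5.pkl","wb"))
m=np.zeros((600,800,3),np.uint8);m[:330,:640]=c["color"][:330];m[330:600,:480]=cv2.resize(s["color"][222:312,70:230],None,fx=3,fy=3,interpolation=3)
cv2.imwrite("pics/c5.png",m)
E
```

```text
time: 12.9
tool_pos: [502.5, -250.5, 57.9]
tcp_rot: [3.14, 0.001, 1.3]
contact_force: [-5.2, 3.4, 16.2]
grip_width: 13.6
finger_force: 30.0
time: 13.28
tool_pos: [502.3, -250.4, 55.5]
tcp_rot: [-3.141, -0.0, 1.3]
contact_force: [-0.7, 0.9, 0.3]
grip_width: 39.1
finger_force: 0.0
time: 13.9
tool_pos: [503.9, -251.3, 198.9]
tcp_rot: [3.135, 0.002, 1.3]
contact_force: [-0.5, 1.0, -1.2]
grip_width: 45.8
finger_force: 0.0
[ 503.87243238 -251.30880866  198.86859716] [3.13522938e+00 2.04395602e-03 1.29986221e+00]
```

View pics/c5.png

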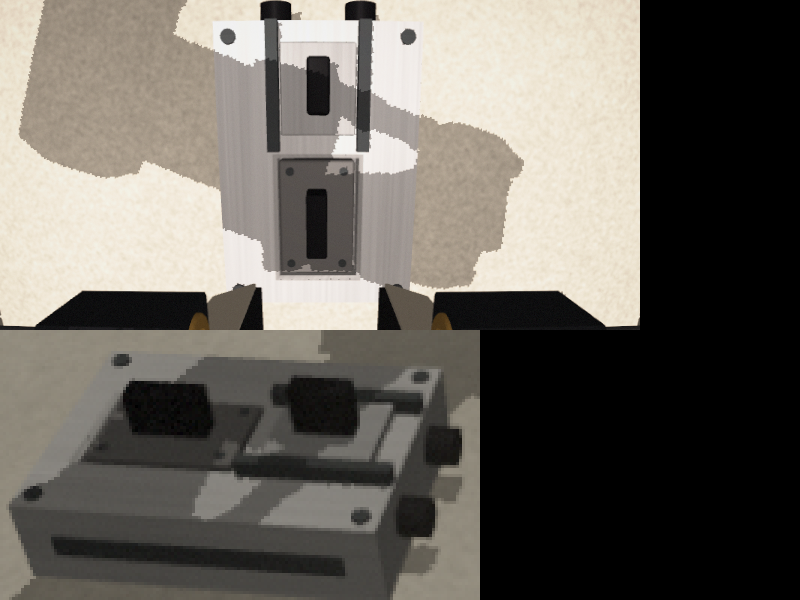

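The pack sits in the bay with its grey top level with the tray, and the retainer is open with its fin at (318,86). Next: grip the fin and close it.

```bash
python3 -m crank '[[0.046,0,0.01,0,0,0],[0.047,0,0.02,0,0,0],[0,0,0.045,0,0,0],[0,0,0.042,0,0,0],[0,0,0.014,0,0,0]]'
python3 -m crank '[[0,0,0,0,0,0],[0,0,0,0,0,0],[0,0,0,0,0,0],[0,0,0,0,0,0]]' 0
python3 -m crank '[[-0.005,0,0,0,0,0],[-0.005,0,0,0,0,0],[0,0,0,0,0,0]]'
```

```text
time: 14.62
tool_pos: [524.9, -159.5, 61.0]
tcp_rot: [-3.134, -0.001, 1.3]
contact_force: [1.3, -0.1, 0.2]
grip_width: 46.1
finger_force: 0.0
time: 15.12
tool_pos: [528.3, -161.2, 66.0]
tcp_rot: [3.138, 0.0, 1.3]
contact_force: [2.1, -0.8, 4.5]
grip_width: 13.7
finger_force: 30.0
time: 15.5
tool_pos: [525.5, -171.3, 65.9]
tcp_rot: [3.139, 0.0, 1.299]
contact_force: [2.3, 0.3, 6.4]
grip_width: 13.5
finger_force: 30.0
```

```bash
python3 -m crank '[[-0.004,0,0,0,0,0],[-0.004,0,0,0,0,0],[0,0,0,0,0,0]]'
python3 -m crank '[[-0.003,0,0,0,0,0],[-0.003,0,0,0,0,0],[-0.003,0,0,0,0,0],[0,0,0,0,0,0]]'
```

```text
time: 15.88
tool_pos: [523.4, -179.0, 65.9]
tcp_rot: [3.139, 0.0, 1.299]
contact_force: [2.6, 0.8, 6.2]
grip_width: 13.4
finger_force: 30.0
time: 16.38
tool_pos: [521.0, -187.5, 65.9]
tcp_rot: [3.139, 0.0, 1.3]
contact_force: [2.2, 0.6, 6.1]
grip_width: 14.2
finger_force: 30.0
```

It passes freely over the pack, so I'll seat it on the stop.

```bash
python3 -m crank '[[-0.001,0,0,0,0,0],[-0.001,0,0,0,0,0],[0,0,0,0,0,0]]'
python3 -m crank '[[-0.001,0,0,0,0,0],[-0.0005,0,0,0,0,0]]'
```

```text
time: 16.75
tool_pos: [520.5, -189.2, 65.9]
tcp_rot: [3.139, 0.0, 1.3]
contact_force: [2.3, 1.8, 6.1]
grip_width: 13.7
finger_force: 30.0
time: 17.0
tool_pos: [520.2, -190.3, 65.9]
tcp_rot: [3.139, -0.0, 1.3]
contact_force: [3.8, 4.3, 5.7]
grip_width: 13.7
finger_force: 30.0
```

```bash
python3 -m crank '[[-0.001,0,0,0,0,0],[-0.0005,0,0,0,0,0]]'
python3 -m crank '[[-0.0005,0,0,0,0,0],[-0.0005,0,0,0,0,0]]'
```

```text
time: 17.25
tool_pos: [520.1, -190.5, 65.9]
tcp_rot: [3.139, -0.002, 1.299]
contact_force: [6.2, 10.1, 7.5]
grip_width: 13.7
finger_force: 30.0
time: 17.5
tool_pos: [520.1, -190.5, 65.9]
tcp_rot: [3.139, -0.004, 1.299]
contact_force: [7.5, 14.0, 7.9]
grip_width: 13.5
finger_force: 30.0
```

```bash
python3 -m crank '[[0.001,0,0,0,0,0],[0,0,0,0,0,0]]'
python3 -m crank '[[0,0,0,0,0,0],[0,0,0,0,0,0],[0,0,0,0,0,0],[0,0,0,0,0,0]]' 50
python3 -m crank '[[0,0,-0.02,0,0,0],[-0.03,0,-0.04,0,0,0],[-0.03,0,-0.04,0,0,0],[0,0,-0.035,0,0,0],[0,0,0,0,0,0]]'
python3 - <<'E'
from plant import bot
import cv2,pickle,numpy as np
from h import *
o=bot.get_obs();c=bot.capture("wrist");pickle.dump((o,c),open("pics/w6.pkl","wb"));print(o["tool_pos"],o["tcp_rot"])
s=bot.capture("scene")
m=np.zeros((600,800,3),np.uint8);m[:330,:640]=c["color"][:330];m[330:600,:480]=cv2.resize(s["color"][222:312,70:230],None,fx=3,fy=3,interpolation=3)
cv2.imwrite("pics/c6.png",m)
E
```

```text
time: 17.75
tool_pos: [520.2, -190.4, 65.9]
tcp_rot: [3.139, -0.002, 1.3]
contact_force: [5.0, 8.3, 6.9]
grip_width: 13.5
finger_force: 30.0
time: 18.25
tool_pos: [518.5, -191.8, 64.6]
tcp_rot: [-3.141, 0.0, 1.3]
contact_force: [0.7, -0.2, -0.2]
grip_width: 44.9
finger_force: 0.0
time: 18.88
tool_pos: [503.7, -250.7, 202.6]
tcp_rot: [3.136, 0.002, 1.299]
contact_force: [-0.9, 0.6, -0.6]
grip_width: 46.0
finger_force: 0.0
[ 503.65498185 -250.70175202  202.60162064] [3.13591257e+00 1.91550696e-03 1.29892674e+00]
```

View pics/c6.png

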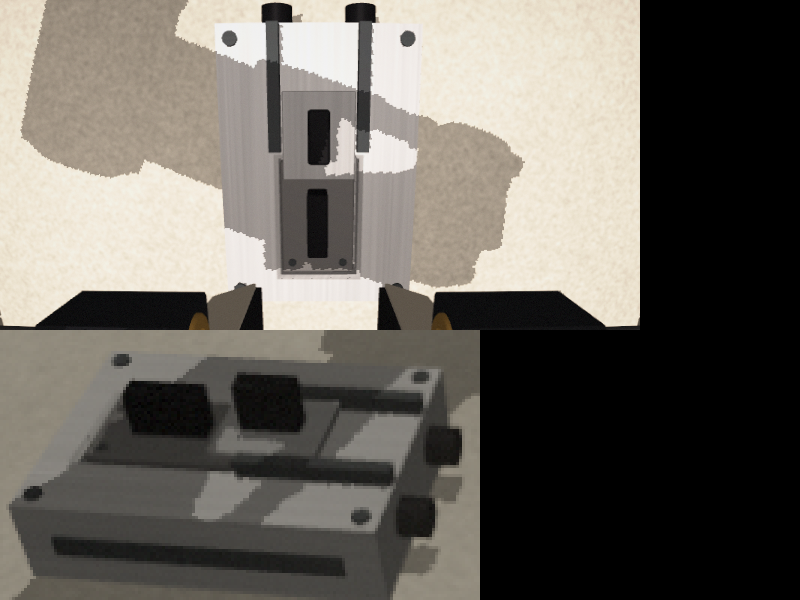

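The plate now covers the pack's +y end, with its lower edge at row 180. It stopped against a rising force, and the gripper is clear. I'm handing the job in.

```bash
python3 -c "
from plant import bot
print(bot.close_job())"
```

```text
the job is handed in; nothing more can be done
None
```

The oblong pack is pressed home against the bay's hard stop and looks flush, the retainer is closed against its stop over the pack's end, and the gripper has let go and moved clear; I didn't touch the square pack, tape roll or screwdriver, and I handed the job in at about 19 s, with no verdict shown.

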